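# Drift a crossmember's floating backing plate into line and drop a mount screw in

### The arm

A 6-joint arm with a two-finger parallel gripper is mounted at the origin on the work surface. World frame = base frame: x ahead of the robot, y to its left, z up, the work surface at z = 0. Lengths are in mm, angles in degrees, forces in N, time in s.
With the tool pointing down it reaches from about 300 to 850 mm from the base axis. Payload 4.2 kg.
Tool frame: the origin (TCP) lies on the centre line of the jaws, within the pads' length; the fingertips stand 14 mm ahead of it and the grasp point (between the pads) lies 5 mm behind it; z points along the fingers, y is the direction in which the jaws open and shut (so a half turn about z gives the same grasp; the last joint's range is limited). The gripper opens to 91 mm and grips with 3 to 60 N. Pads are 32 mm wide; open, the fingers measure 118 mm over their backs; the gripper's body (76 mm by 178 mm) begins 60 mm behind the grasp point.
Start: joints at [-72.766, 18.312, 89.639, -0, 72.044, -1.146], TCP at [181.315, -545.68, 227.976] pointing down, gripper open.
Joint ranges: [-177.97, 177.97], [-48.28, 115.42], [12.27, 149.76], [-77.06, 257.06], [2.81, 150.46], [-146.56, 146.56]. Speed limits (degrees/s): [147.25, 147.25, 180, 180, 180, 180].

### API

Orientations are given as [roll, pitch, yaw] about the fixed x, y, z axes, in that order (R = Rz(yaw) Ry(pitch) Rx(roll)).
In Python, from workcell import env gives the robot as it stands.
- The arm moves only by the tool play_rows, never from a script. Its argument "increments" is a list of rows, each a list of 5 numbers: the shift along the world's x, y, z in mm, then the turn about the world's z in degrees, then the closure, from 0 (fully open) to 1 (shut). In form: [[x, y, z, yaw, fingers], ...]. A call has 1 to 20 rows; each row shifts and turns the commanded pose from where the row before left it; what a row does not reach is not made up. A row lasts 1/8 s, in which the tool goes at most 62.5 mm and 10.7 degrees, less where a joint would pass 70% of its speed; a pose out of reach is approached as far as the arm can. A call is refused whole if a number of a shift passes 62.5 or a number of a turn 10.7, either way. A call with a gripper value outside its range is refused whole. The fingers move at their own pace and stop on an object; "newtons" is the grip in N (left out, the last holds). Time passes only in rows, so rows that do not move let the fingers close. It gives the time, the measured TCP pose, the force and the opening at its end, in the units of the state.
- env.state(): the state, without advancing time (a new reading comes with each control period).
- env.grab_frame(name): name is "scene" or "top"; returns the picture (480x640x3 uint8, red, green, blue); there is no depth.
- env.calibration(name): a dict with "fx", "fy", "cx", "cy" (pixels), "dist_coeffs" ([k1, k2, p1, p2, k3] as OpenCV has them; the pictures are not rectified), "R" (3x3) and "t" (3): a world point X has camera coordinates R X + t. Camera axes: x right, y down, z forward; pixel columns grow to the right and rows downward; lengths in mm; the calibration is good to about 2 mm. A picture is of the moment at which its call begins. calibration takes no time and is no camera call.
- env.job_done(): hands the job in, once; it reports no verdict.
The state is a dict: "time_s": time; "qpos": joint angles; "qvel": joint speeds; "effort": joint torques, N m; "ee_pos": TCP position; "ee_rot": TCP orientation; "force": force on the tool from outside, world axes, zero at the start; "torque": the same for the moment, N m; "gripper_width": finger opening in mm.
Only numpy, scipy, OpenCV 4.12 (cv2) and the standard library are available. Lean on these libraries where they do the work, as an engineer would, in place of code of your own. Each camera call takes 0.05 s, during which the arm holds its last target.

### The job

The loose backing plate caged under the gearbox crossmember has slipped out of line with the two screw holes beside the rubber mount. Feel for the plate's hole with the tapered drift through one of the two holes and push the drift down by gentle, steady hand pressure, never forcing it, until its collar sits flat, so that the plate is pulled into line, and leave it standing there. Then drop the cap screw into the other hole until its head sits flat, let go, and leave the other things on the bench alone.

Things in the scene. Friction and masses are not known exactly. Their poses are not given: they have to be found in the camera images.
- crossmember: black pressed-steel gearbox crossmember, fixed: an upside-down channel 500 mm long (own x) x 110 mm wide, on two timbers; origin on the bench under its middle, z up. On its middle lies the mount's steel foot, 190 (own x) x 80 x 4 mm, upper face 125 mm above the bench; a rubber mount 60 x 70 mm stands on the foot's middle, its stud's tip 53 mm above the foot
- hole_a (a point): centre of the mouth of the +x screw hole in the mount foot (own x +65, y 0 mm of the crossmember), at the foot's upper face, z up. 21 mm diameter through foot and channel, 7 mm deep; below it nothing is in the way down to the bench but the backing plate told of at hole_b
- hole_b (a point): the same for the other screw hole, at own x -65 mm. Close under both holes hides the steel backing plate, 8 mm thick, upper face 7.5 mm below the foot's upper face, with the same two 21 mm holes. It has slid 11.5 to 13 mm off, both holes alike, in a direction that is not measured (seen only by looking down a hole); it does not turn. Moving it takes about 3 to 4 N and it stays where it is put
- drift_collar (a point): tapered steel drift, standing tip down in the longer timber block: centre of the underside of its collar, z up along the drift. Below it: 18 mm of plain shank, 20.4 mm diameter, then 70 mm of taper down to a 5 mm flat tip (88 mm from collar to tip). Above it: collar 32 mm diameter, 6 mm thick, then a round dark ridged grip, 26 mm diameter, 65 mm long. About 0.45 kg
- drift_grip (a point): middle of the drift's grip, 38 mm above the underside of the collar
- drift_block: longer timber block, 150 mm (own x) x 60 x 95 mm high, fixed, origin under its middle: the drift stands in a 23 mm hole at own x +35 mm, collar on the block's top; a thin pin punch stands in a hole at own x -40 mm
- screw_head (a point): socket-head cap screw standing head up in a shorter timber block (100 x 60 x 50 mm high, fixed), the head resting on the block's top: centre of the head, which is 27 mm diameter, 18 mm high. Shank 18 mm diameter, 45 mm long, its last 6 mm narrowing to 12 mm. About 0.17 kg. z up along the screw
- screw_seat (a point): centre of the underside of the screw's head, 9 mm below screw_head
- punch_mid (a point): middle of the pin punch (10 mm diameter, 135 mm long, upright, its top 135 mm above the bench), to be left alone
- bearing: ball bearing lying flat on the bench, 72 mm diameter, 22 mm high, to be left alone
- gear: steel ring gear lying flat on the bench, 93 mm diameter, 30 mm high, to be left alone
Not all that is in view belongs to the job. Of the things that look like the part that bears drift_collar, the larger one is meant.

How it is judged:
By the outcome, as a careful person would: the job done as asked, in the order asked, and still so for the second after the job is handed in, with the robot touching nothing.
It also fails if it takes over 72 s, if anything falls off the work surface, if the arm or the gripper's body presses on something with over 40 N, if the wrist force passes 120 N, or if a joint passes its speed limit or range.

## Working session

There is one attempt and no reset: what is moved stays moved. The work goes in short steps, Python scripts to look and compute and a tool call to move; the robot and the scene stay as the last step left them, time stands still between calls to the robot, and variables do not carry over. Pictures are saved under pics/ and viewed, and the job is handed in when it is done.

Besides the shell and the picture viewer there is one more tool, called after "Emit:" as a command line: name --pt "numbers of a row" for each row, then --argument value for the rest. play_rows: Moves the arm, as the interface text tells. Its arguments: {"type":"object","properties":{"increments":{"type":"array"},"newtons":{"type":"number"}},"required":["increments"]}

```bash
mkdir -p pics; python3 - <<'E'
from workcell import env
import cv2
for n in("scene","top"):
    f=env.grab_frame(n); cv2.imwrite(f"pics/{n}0.png",f[:,:,::-1])
    c=env.calibration(n); print(n,c)
print(env.state())
E
```

```text
scene {'fx': 438.47560592954903, 'fy': 438.47560592954903, 'cx': 324.1426175077533, 'cy': 238.08124336841846, 'dist_coeffs': array([-0.00321667,  0.        ,  0.        ,  0.        ,  0.        ]), 'R': array([[ 0.0502022 ,  0.99868962, -0.00993927],
       [ 0.83325563, -0.04736844, -0.55085505],
       [-0.55060402,  0.01937218, -0.83454175]]), 't': array([  33.4196438 , -392.51762343, 1246.92577293])}
top {'fx': 505.7067400414905, 'fy': 505.7067400414905, 'cx': 319.98406084802104, 'cy': 242.60336617512965, 'dist_coeffs': array([0.04155421, 0.        , 0.        , 0.        , 0.        ]), 'R': array([[-0.00368246, -0.99993569, -0.01072634],
       [-0.98293473,  0.00559223, -0.18386962],
       [ 0.18391778,  0.0098662 , -0.98289211]]), 't': array([ -33.73566261,  538.06432859, 1266.26787821])}
{'time_s': 0.1, 'qpos': array([-7.27671920e+01,  1.83486829e+01,  8.96986993e+01, -1.92243631e-03,
        7.20442972e+01, -1.14484692e+00]), 'qvel': array([ 0.02925869, -0.09975453, -0.1463856 , -0.04978973,  0.04986221,
        0.0406509 ]), 'effort': array([ 4.52720042e-04, -4.13331699e+01, -2.32510096e+01,  7.29586976e-02,
        4.21954854e-02, -4.91246135e-05]), 'ee_pos': array([ 181.16065476, -545.26815305,  227.20212999]), 'ee_rot': array([-1.79908302e+02, -4.26545000e-06,  1.83782490e+01]), 'force': array([-0.22635024, -0.07051032,  0.74607662]), 'torque': array([0.01949765, 0.00980428, 0.00194475]), 'gripper_width': 91.49705243944835}
```

View pics/scene0.png

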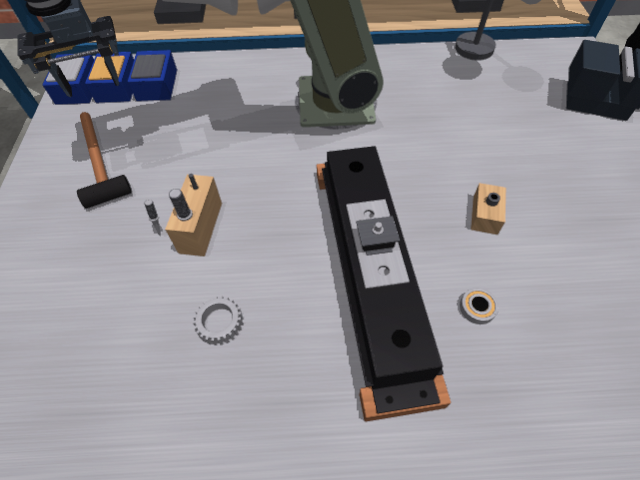

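View pics/top0.png

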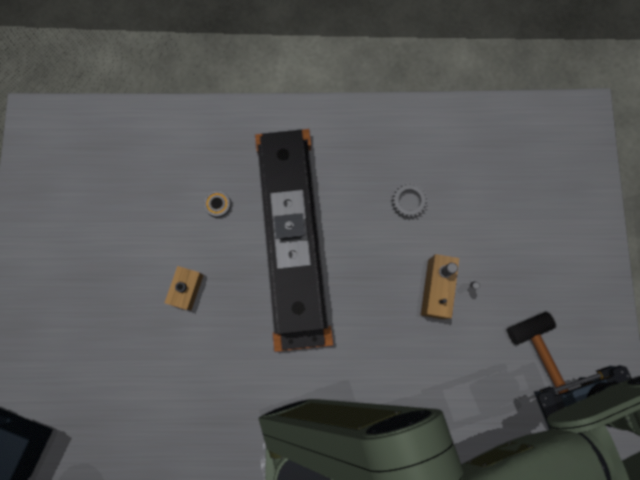

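```bash
cat > h.py <<'E'
import numpy as np, cv2
from workcell import env
def cal(n):
    c=env.calibration(n); K=np.array([[c['fx'],0,c['cx']],[0,c['fy'],c['cy']],[0,0,1]]); return K,np.array(c['dist_coeffs']),np.array(c['R']),np.array(c['t'])
def ray(n,px):
    K,d,R,t=cal(n); p=cv2.undistortPoints(np.array([[px]],float),K,d)[0,0]
    return -R.T@t, R.T@np.array([p[0],p[1],1])
def onz(n,px,z):
    o,d=ray(n,px); return o+d*(z-o[2])/d[2]
def two(p1,p2):
    o1,d1=ray("scene",p1);o2,d2=ray("top",p2)
    s=np.linalg.lstsq(np.c_[d1,-d2],o2-o1,rcond=None)[0]
    a=o1+d1*s[0];b=o2+d2*s[1]; return (a+b)/2,np.linalg.norm(a-b)
def proj(n,X):
    K,d,R,t=cal(n); return cv2.projectPoints(np.array([X],float),cv2.Rodrigues(R)[0],t,K,d)[0][0,0]
def crop(img,x0,y0,x1,y1,s,name):
    cv2.imwrite(name,cv2.resize(img[y0:y1,x0:x1],None,fx=s,fy=s,interpolation=cv2.INTER_CUBIC))
E
python3 - <<'E'
import cv2,numpy as np
from h import crop
s=cv2.imread('pics/scene0.png');t=cv2.imread('pics/top0.png')
def tile(img,b,sz=(390,290)):
    return cv2.resize(img[b[1]:b[3],b[0]:b[2]],sz,interpolation=cv2.INTER_CUBIC)
# 3:~2.25 boxes
a=tile(s,(135,165,235,265),(400,300*1)) if 0 else cv2.resize(s[165:265,135:235],(400,400),interpolation=cv2.INTER_CUBIC)
b=cv2.resize(t[235:335,400:500],(400,400),interpolation=cv2.INTER_CUBIC)
cv2.imwrite('pics/drift.png',np.hstack([a,b]))
a=cv2.resize(s[190:290,330:430],(400,400),interpolation=cv2.INTER_CUBIC)
b=cv2.resize(t[180:280,240:340],(400,400),interpolation=cv2.INTER_CUBIC)
cv2.imwrite('pics/foot.png',np.hstack([a,b]))
a=cv2.resize(s[175:245,455:525],(400,400),interpolation=cv2.INTER_CUBIC)
b=cv2.resize(t[250:320,150:220],(400,400),interpolation=cv2.INTER_CUBIC)
cv2.imwrite('pics/screw.png',np.hstack([a,b]))
E
```

```text
(no output)
```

View pics/drift.png

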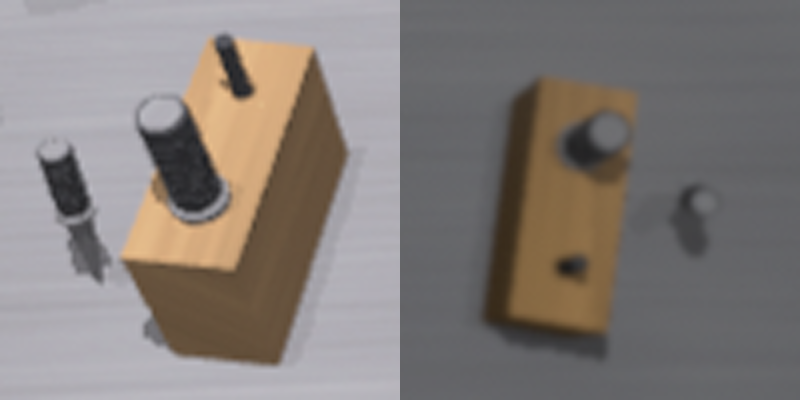

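View pics/foot.png

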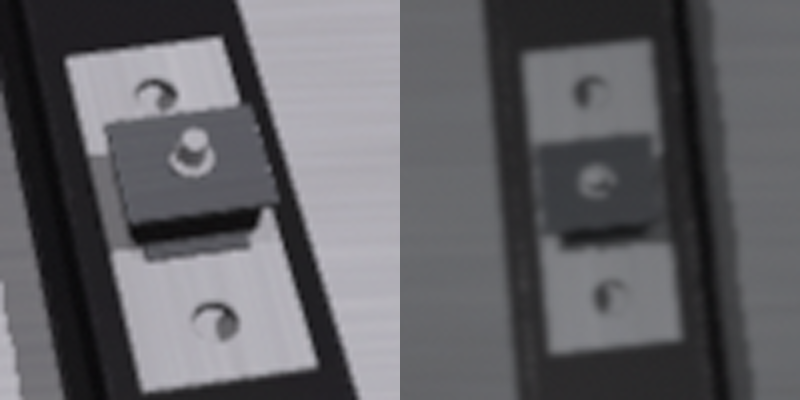

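View pics/screw.png

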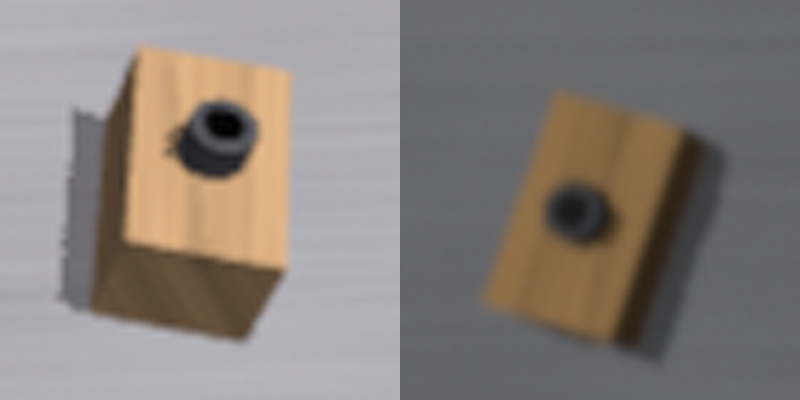

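```bash
python3 - <<'E'
import cv2,numpy as np
s=cv2.imread('pics/scene0.png');t=cv2.imread('pics/top0.png')
def c(im,u,v,r=12): 
    p=im[v-r:v+r,u-r:u+r].astype(float); p=(p-p.min())/(p.max()-p.min())*255
    return cv2.resize(p.astype(np.uint8),(300,300),interpolation=cv2.INTER_NEAREST)
cv2.imwrite('pics/holes.png',np.vstack([np.hstack([c(s,369,213),c(s,384,270)]),np.hstack([c(t,288,203),c(t,292,254)])]))
E
```

```text
(no output)
```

View pics/holes.png

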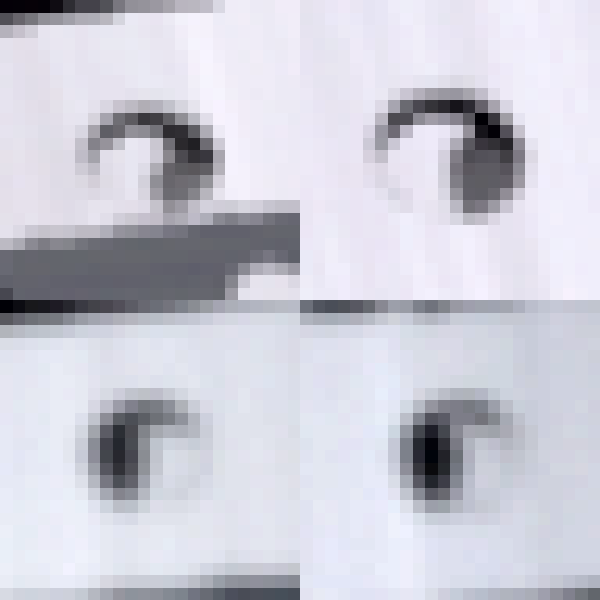

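```bash
python3 - <<'E'
from h import *
s=cv2.imread('pics/scene0.png');t=cv2.imread('pics/top0.png')
for n in('scene','top'): print(n,ray(n,(320,240))[0])
# foot mask: bright quads -> corners by foot pixel; report contours
for n,im,roi in(('scene',s,(330,190,430,300)),('top',t,(240,180,340,280))):
    x0,y0,x1,y1=roi; g=cv2.cvtColor(im[y0:y1,x0:x1],cv2.COLOR_BGR2GRAY)
    th,_=cv2.threshold(g,0,255,cv2.THRESH_OTSU); th=190 if n=='scene' else 110
    m=(g>th).astype(np.uint8)
    cs,_=cv2.findContours(m,cv2.RETR_CCOMP,cv2.CHAIN_APPROX_NONE)
    for c in cs:
        a=cv2.contourArea(c)
        if a>8: 
            (u,v),wh,an=cv2.minAreaRect(c); print(n,a,(u+x0,v+y0),wh,an,onz(n,(u+x0,v+y0),125).round(1))
            if a>300: print([onz(n,p+np.array([x0,y0]),125)[:2].round(1) for p in cv2.boxPoints(((u,v),wh,an))])
# drift top (z=95+71=166), collar, screw top
print('drift top',two((135+162/4,165+112/4),(400+207/4,235+132/4)))
print('small top',two((135+55/4,165+150/4),(400+303/4,235+202/4)))
print('punch top',two((135+225/4,165+42/4),(400+177/4,235+264/4)))
print('screw top',two((455+227/5.714,175+124/5.714),(150+175/5.714,250+208/5.714)))
# block tops
for n,ps,z in(('top',[(539,78),(636,93),(608,332),(505,318)],95),):
    P=[onz(n,(400+(u-400)/4-.0,235+v/4),z)[:2].round(1) for u,v in ps]; print('dblock',P,np.mean(P,0))
P=[onz('scene',(135+u/4,165+v/4),95)[:2].round(1) for u,v in[(215,38),(315,48),(236,270),(122,260)]];print('dblock s',P,np.mean(P,0))
P=[onz('top',(150+(u-400)/5.714,250+v/5.714),50)[:2].round(1) for u,v in[(557,92),(685,130),(608,344),(485,300)]];print('sblock',P,np.mean(P,0))
P=[onz('scene',(455+u/5.714,175+v/5.714),50)[:2].round(1) for u,v in[(140,46),(290,72),(286,268),(124,242)]];print('sblock s',P,np.mean(P,0))
E
```

```text
scene [1011.9521268   -76.12447306  824.72346769]
top [ 295.86870365  -49.235721   1343.17653716]
top 686.5 (292.1586227416992, 252.40345001220703) (27.23891830444336, 31.142057418823242) 85.2363510131836 [499.8  31.1 125. ]
[array([530.6,  72.1]), array([536.7,  -4. ]), array([469.4,  -9.6]), array([463.4,  65.8])]
top 57.5 (291.50000762939453, 253.00000762939453) (7.77817440032959, 10.60660171508789) 45.0 [498.4  32.7 125. ]
top 574.5 (286.9405937194824, 202.90594100952148) (21.09478759765625, 29.751611709594727) 84.2894058227539 [624.8  44.8 125. ]
[array([648.2,  84.6]), array([655.4,  10.7]), array([601.4,   5.3]), array([594.3,  78.7])]
top 69.5 (286.25, 201.75000190734863) (8.485280990600586, 10.60660171508789) 45.0 [627.7  46.6 125. ]
drift top (array([ 454.35667115, -344.83995532,  163.7337929 ]), np.float64(0.6762308993870834))
small top (array([ 420.71980499, -421.38185929,   96.67676712]), np.float64(6.553390477957208))
punch top (array([ 380.02716728, -331.60334255,  129.98519586]), np.float64(0.3582280220865473))
screw top (array([424.80197426, 318.36483504,  67.5499439 ]), np.float64(5.120811707248964))
dblock [array([ 497.7, -322.2]), array([ 488. , -381.5]), array([ 341.4, -356.5]), array([ 349.9, -294.7])] [ 419.25  -338.725]
dblock s [array([ 344.9, -350.2]), array([ 355.6, -294. ]), array([ 502.1, -320.8]), array([ 492.6, -379.5])] [ 423.8   -336.125]
sblock [array([478.3, 331.4]), array([460.7, 273.1]), array([365.3, 303.2]), array([385.2, 358.7])] [422.375 316.6  ]
sblock s [array([369.7, 306.1]), array([386.6, 362.3]), array([481.2, 334.2]), array([465.7, 276.2])] [425.8 319.7]
```

```bash
python3 - <<'E'
from h import *
s=cv2.imread('pics/scene0.png');t=cv2.imread('pics/top0.png')
def edges(n,im,z):
    pass
for n,im,roi,ths in(('scene',s,(335,190,425,295),(150,165,180)),('top',t,(255,180,325,280),(75,90,105))):
    x0,y0,x1,y1=roi; g=cv2.cvtColor(im[y0:y1,x0:x1],cv2.COLOR_BGR2GRAY)
    for th in ths:
        m=(g>th).astype(np.uint8)
        cs,h=cv2.findContours(m,cv2.RETR_CCOMP,cv2.CHAIN_APPROX_NONE)
        for c,hh in zip(cs,h[0]):
            a=cv2.contourArea(c)
            if a>150:
                r=cv2.minAreaRect(c);
                ap=cv2.approxPolyDP(c,4,True)[:,0]
                print(n,th,a,[(tuple(p+[x0,y0]),onz(n,p+np.array([x0,y0]),125)[:2].round(0).tolist()) for p in ap])
            elif hh[3]>=0 and a>5:
                (u,v),wh,an=cv2.fitEllipse(c) if len(c)>5 else cv2.minAreaRect(c); print(n,th,'hole',a,u+x0,v+y0,wh,onz(n,(u+x0,v+y0),125).round(1))
E
```

```text
scene 150 1297.0 [((np.int64(397), np.int64(243)), [569.0, 77.0]), ((np.int64(391), np.int64(253)), [591.0, 63.0]), ((np.int64(359), np.int64(253)), [587.0, 3.0]), ((np.int64(366), np.int64(286)), [657.0, 9.0]), ((np.int64(408), np.int64(280)), [649.0, 86.0])]
scene 150 hole 83.5 384.1641426086426 269.238037109375 (9.754111289978027, 13.414876937866211) [624.5  46.  125. ]
scene 150 560.5 [((np.int64(385), np.int64(201)), [468.0, 67.0]), ((np.int64(347), np.int64(205)), [473.0, -10.0]), ((np.int64(352), np.int64(227)), [528.0, -5.0]), ((np.int64(357), np.int64(219)), [509.0, 7.0]), ((np.int64(369), np.int64(218)), [508.0, 31.0]), ((np.int64(369), np.int64(212)), [493.0, 32.0]), ((np.int64(363), np.int64(213)), [495.0, 20.0]), ((np.int64(367), np.int64(208)), [483.0, 29.0]), ((np.int64(374), np.int64(211)), [491.0, 42.0]), ((np.int64(372), np.int64(218)), [508.0, 37.0]), ((np.int64(388), np.int64(215)), [503.0, 69.0])]
scene 150 1885.0 [((np.int64(390), np.int64(190)), [440.0, 81.0]), ((np.int64(424), np.int64(294)), [678.0, 110.0]), ((np.int64(424), np.int64(190)), [444.0, 151.0])]
s
[... 3019 characters left out ...]
((np.int64(268), np.int64(279)), [435.0, 89.0])]
top 105 715.0 [((np.int64(276), np.int64(240)), [531.0, 71.0]), ((np.int64(278), np.int64(267)), [464.0, 65.0]), ((np.int64(308), np.int64(264)), [471.0, -8.0]), ((np.int64(305), np.int64(241)), [528.0, -0.0])]
top 105 hole 49.0 290.84620666503906 253.25021362304688 (6.726247310638428, 10.365360260009766) [497.8  34.3 125. ]
top 105 605.5 [((np.int64(301), np.int64(192)), [653.0, 10.0]), ((np.int64(272), np.int64(194)), [648.0, 82.0]), ((np.int64(273), np.int64(214)), [597.0, 79.0]), ((np.int64(303), np.int64(212)), [601.0, 5.0])]
top 105 hole 56.5 286.1495990753174 201.99407958984375 (7.226973056793213, 11.130155563354492) [627.1  46.8 125. ]
```

```bash
python3 - <<'E'
from h import *
# rectify at z=125 and z=117.5 for both views, 100x? mm patch round holes, 5 px/mm (pure homography view)
s=cv2.imread('pics/scene0.png');t=cv2.imread('pics/top0.png')
rows=[]
for z in(125,117.5):
  r=[]
  for n,im in(('scene',s),('top',t)):
    for c in((624,44.7),(494.7,31.1)):
        X=np.linspace(20,-20,160);Y=np.linspace(20,-20,160)  # up=+x, left=+y
        gx,gy=np.meshgrid(X+c[0],Y+c[1],indexing='ij')
        K,d,R,tt=cal(n); p=cv2.projectPoints(np.c_[gx.ravel(),gy.ravel(),np.full(gx.size,z)],cv2.Rodrigues(R)[0],tt,K,d)[0].reshape(160,160,2).astype(np.float32)
        q=cv2.remap(im,p[...,0],p[...,1],cv2.INTER_CUBIC).astype(float)
        q=((q-q.min())/(q.max()-q.min())*255).astype(np.uint8)
        q=cv2.resize(q,(200,200)); cv2.circle(q,(100,100),int(10.5*5),(0,0,255),1)
        cv2.putText(q,f'{n}{z}',(5,12),0,.4,(0,160,0)); r.append(q)
  rows.append(np.hstack(r))
cv2.imwrite('pics/rect.png',np.vstack(rows))
E
```

```text
(no output)
```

View pics/rect.png

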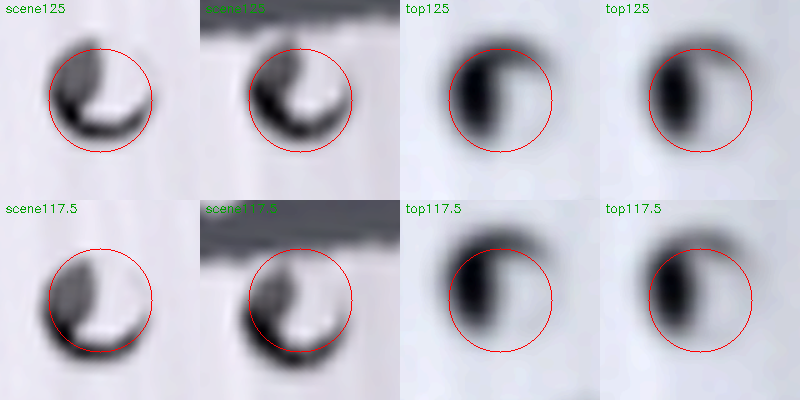

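Emit:
play_rows --pt "22.8 16.8 0 -6.2 0.35" --pt "22.8 16.8 0 -6.2 0.35" --pt "22.8 16.8 0 0 0.35" --pt "22.8 16.8 0 0 0.35" --pt "22.8 16.8 0 0 0.35" --pt "22.8 16.8 0 0 0.35" --pt "22.8 16.8 0 0 0.35" --pt "22.8 16.8 0 0 0.35" --pt "22.8 16.8 0 0 0.35" --pt "22.8 16.8 0 0 0.35" --pt "22.8 16.8 0 0 0.35" --pt "22.8 16.8 0 0 0.35" --pt "0 0 0 0 0.35" --pt "0 0 0 0 0.35" --newtons 40

```text
time_s: 1.85
ee_pos: [454.3, -344.2, 227.6]
ee_rot: [-180.0, 0.1, 6.0]
force: [-0.9, -0.4, -0.1]
gripper_width: 59.2
```

```bash
python3 - <<'E'
from h import *
for n in("scene","top"):
    f=env.grab_frame(n); cv2.imwrite(f"pics/{n}1.png",f[:,:,::-1])
s=cv2.imread('pics/scene1.png');t=cv2.imread('pics/top1.png')
cv2.imwrite('pics/v1.png',np.hstack([cv2.resize(s[100:270,110:280],(400,400)),cv2.resize(t[180:350,370:540],(400,400))]))
print(env.state())
E
```

```text
{'time_s': 1.95, 'qpos': array([-3.83305433e+01,  1.78839031e+01,  9.02871933e+01, -2.53107890e-02,
        7.18523211e+01,  4.57512457e+01]), 'qvel': array([-0.10828371, -0.11824714, -0.14505373,  0.21584307, -0.0538469 ,
        0.04980701]), 'effort': array([ 3.05569572e-01, -4.07373047e+01, -2.32440662e+01,  8.80760327e-02,
       -2.94799916e-02, -2.54599196e-03]), 'ee_pos': array([ 454.14282098, -344.56574726,  227.85563221]), 'ee_rot': array([1.79999115e+02, 3.35560058e-02, 5.92609916e+00]), 'force': array([-0.4496248 , -0.27540309,  0.63215036]), 'torque': array([ 0.04699959,  0.05009924, -0.01278519]), 'gripper_width': 58.95950983263755}
```

View pics/v1.png

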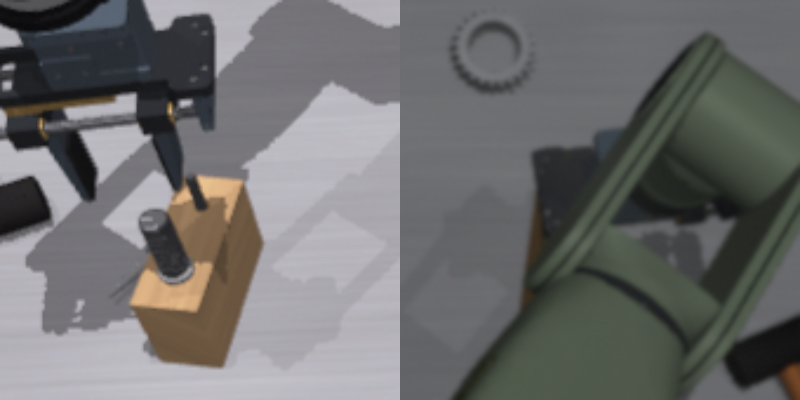

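View pics/scene1.png

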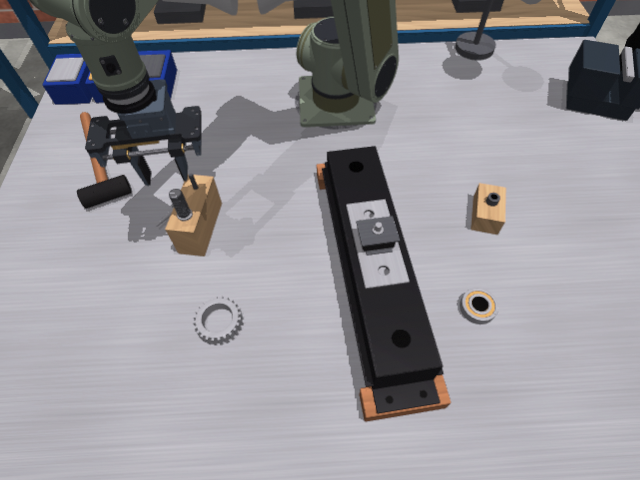

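```bash
python3 - <<'E'
from h import *
a=cv2.imread('pics/scene0.png');s=cv2.imread('pics/scene1.png')
cv2.imwrite('pics/v2.png',np.hstack([cv2.resize(im[160:260,75:175],(400,400),interpolation=cv2.INTER_CUBIC) for im in(a,s)]))
E
```

```text
(no output)
```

View pics/v2.png

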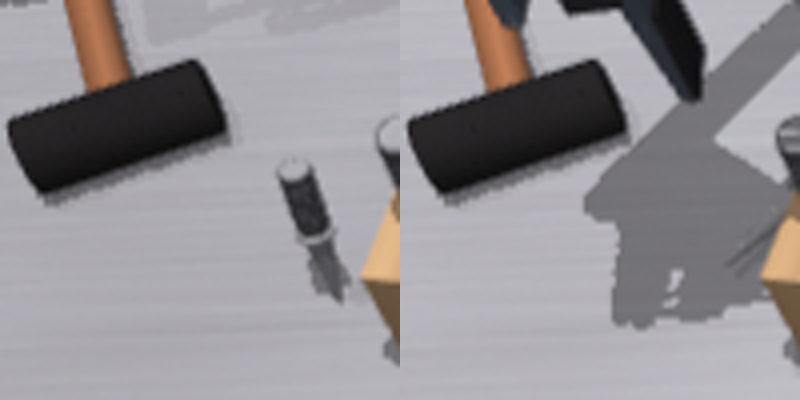

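```bash
python3 - <<'E'
from h import *
s=cv2.imread('pics/scene1.png');t=cv2.imread('pics/top1.png')
a=s[200:260,130:190].astype(float); a=np.clip((a-60)*2,0,255).astype(np.uint8)
b=t[230:340,440:550].astype(float); b=np.clip((b-20)*2.5,0,255).astype(np.uint8)
cv2.imwrite('pics/v3.png',np.hstack([cv2.resize(x,(400,400),interpolation=cv2.INTER_CUBIC) for x in(a,b)]))
E
```

```text
(no output)
```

View pics/v3.png

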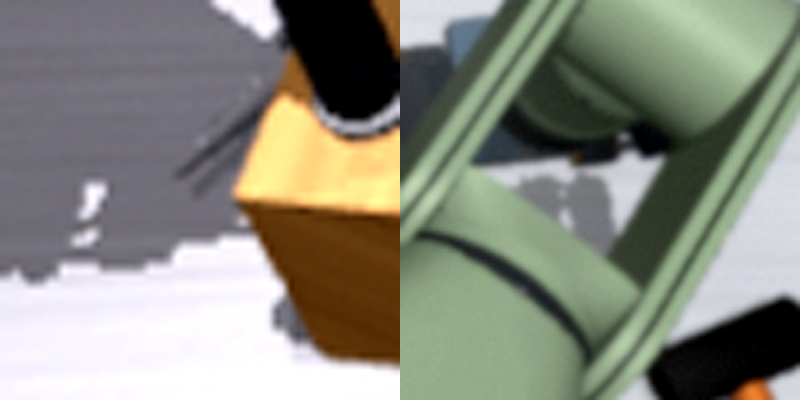

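Emit:
play_rows --pt "0.5 0 -15 0 0.35" --pt "0 0 -20 0 0.35" --pt "0 0 -20 0 0.35" --pt "0 0 -20 0 0.35" --pt "0 0 -15 0 0.35" --pt "0 0 -9 0 0.35" --pt "0 0 0 0 0.35" --pt "0 0 0 0 0.35"

```text
time_s: 2.95
ee_pos: [455.8, -344.4, 129.6]
ee_rot: [179.9, -0.1, 6.0]
force: [0.6, -0.1, -0.2]
gripper_width: 59.3
```

```bash
cat > look.py <<'E'
from h import *
import sys
tag=sys.argv[1]; b=[int(v) for v in sys.argv[2:]]
s=env.grab_frame('scene')[:,:,::-1].copy();t=env.grab_frame('top')[:,:,::-1].copy()
cv2.imwrite(f'pics/scene{tag}.png',s);cv2.imwrite(f'pics/top{tag}.png',t)
cu,cv,r,tu,tv,r2=b
def c(im,u,v,r): 
    p=np.zeros((2*r,2*r,3),np.uint8); q=im[max(0,v-r):v+r,max(0,u-r):u+r]; p[:q.shape[0],:q.shape[1]]=q
    return cv2.resize(p,(400,400),interpolation=cv2.INTER_CUBIC)
cv2.imwrite(f'pics/look{tag}.png',np.hstack([c(s,cu,cv,r),c(t,tu,tv,r2)]))
x=env.state(); print(x['time_s'],x['ee_pos'].round(2),x['ee_rot'].round(2),x['force'].round(2),x['torque'].round(3),x['gripper_width'])
E
python3 look.py 2 180 200 50 450 270 50
```

```text
3.05 [ 455.82 -344.37  129.7 ] [ 1.7993e+02 -6.0000e-02  5.9800e+00] [-0.26 -1.01  0.36] [ 0.046 -0.024 -0.03 ] 59.34035771200653
```

View pics/look2.png

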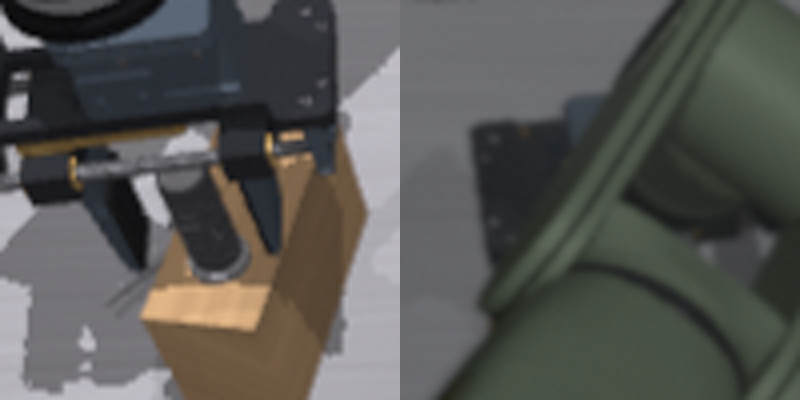

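Emit:
play_rows --pt "0 0 0 0 1" --pt "0 0 0 0 1" --pt "0 0 0 0 1" --pt "0 0 0 0 1" --pt "0 0 0 0 1" --pt "0 0 0 0 1" --newtons 45

```text
time_s: 3.8
ee_pos: [455.4, -343.9, 129.0]
ee_rot: [-180.0, 0.0, 6.0]
force: [-0.2, 2.1, 0.2]
gripper_width: 25.3
```

Emit:
play_rows --pt "0 0 4 0 1" --pt "0 0 8 0 1" --pt "0 0 8 0 1" --pt "0 0 0 0 1" --pt "0 0 0 0 1"

```text
time_s: 4.42
ee_pos: [455.3, -344.0, 148.9]
ee_rot: [180.0, 0.0, 6.0]
force: [-0.4, -0.0, -3.1]
gripper_width: 25.4
```

```bash
python3 look.py 3 180 200 50 450 270 50
```

```text
4.525 [ 455.21 -343.92  148.72] [-1.7998e+02  3.0000e-02  5.9800e+00] [ 0.08 -0.25 -5.52] [0.057 0.006 0.049] 25.306691301590174
```

View pics/look3.png

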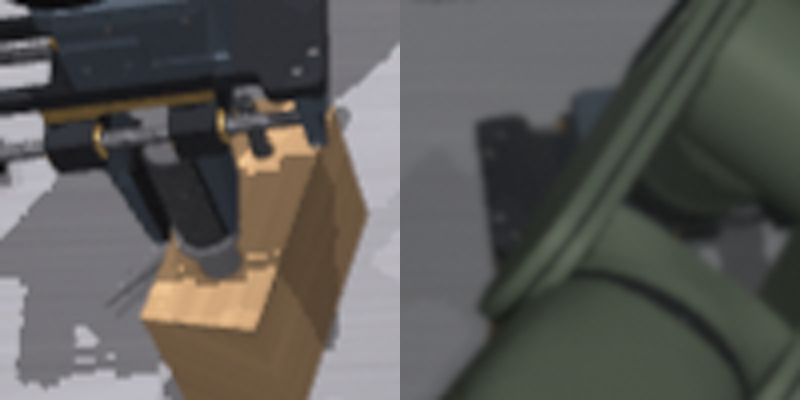

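Emit:
play_rows --pt "0 0 10 0 1" --pt "0 0 20 0 1" --pt "0 0 30 0 1" --pt "0 0 30 0 1" --pt "0 0 30 0 1" --pt "0 0 30 0 1" --pt "0 0 15 0 1" --pt "0 0 5 0 1"

```text
time_s: 5.52
ee_pos: [455.5, -344.1, 319.7]
ee_rot: [180.0, -0.0, 6.0]
force: [0.6, 0.7, -5.6]
gripper_width: 25.3
```

Emit:
play_rows --pt "4.3 10 0 0 1" --pt "8.6 20 0 0 1" --pt "10.8 25 0 0 1" --pt "10.8 25 0 0 1" --pt "10.8 25 0 0 1" --pt "10.8 25 0 0 1" --pt "10.8 25 0 0 1" --pt "10.8 25 0 0 1" --pt "10.8 25 0 0 1" --pt "10.8 25 0 0 1" --pt "10.8 25 0 0 1" --pt "10.8 25 0 0 1" --pt "10.8 25 0 0 1" --pt "10.8 25 0 0 1" --pt "10.8 25 0 0 1" --pt "8.6 20 0 0 1" --pt "6 14 0 0 1" --pt "3 6.4 0 0 1" --pt "0 0 0 0 1" --pt "0 0 0 0 1"

```text
time_s: 8.02
ee_pos: [626.1, 50.6, 319.1]
ee_rot: [180.0, 0.0, 5.9]
force: [-0.6, 0.4, -5.2]
gripper_width: 25.3
```

```bash
python3 look.py 4 384 230 90 290 200 60
```

```text
8.125 [626.13  50.61 319.15] [179.98  -0.     5.93] [ 0.18  0.12 -4.51] [-0.001  0.01   0.041] 25.43977335147694
```

View pics/look4.png

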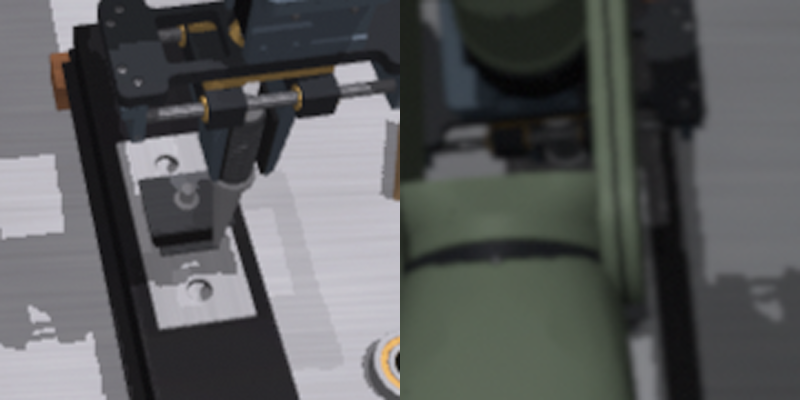

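View pics/scene4.png

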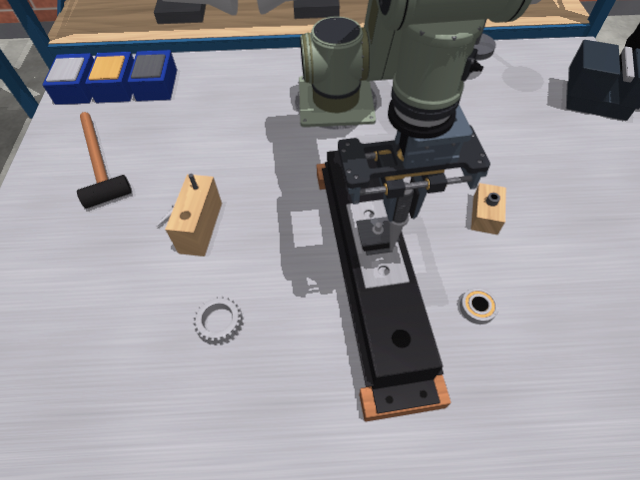

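Emit:
play_rows --pt "0 0 -8 0 1" --pt "0 0 -14 0 1" --pt "0 0 -14 0 1" --pt "0 0 -14 0 1" --pt "0 0 -10 0 1" --pt "0 0 -4 0 1" --pt "0 0 0 0 1" --pt "0 0 0 0 1"

```text
time_s: 9.12
ee_pos: [626.7, 51.4, 255.6]
ee_rot: [180.0, -0.1, 6.0]
force: [-0.5, 0.9, -4.2]
gripper_width: 25.6
```

```bash
python3 look.py 5 384 255 30 290 200 60; python3 - <<'E'
from h import *
for X in([626,50.6,133],[626,50.6,221],[626,45.3,125]):print(proj('scene',X),(proj('scene',X)-[354,225])*400/60)
E
```

```text
9.225 [626.58  51.34 255.61] [ 1.7999e+02 -7.0000e-02  5.9800e+00] [ 0.4   1.1  -4.43] [ 0.031  0.034 -0.002] 25.581136439765096
[387.26486726 267.65604736] [221.76578177 284.37364906]
[393.18069559 241.10948121] [261.20463729 107.39654142]
[383.8841395  269.96938087] [199.22759667 299.79587247]
```

View pics/look5.png

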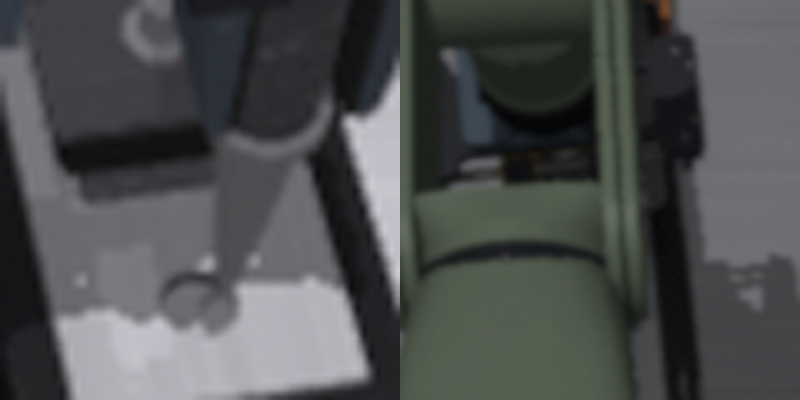

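Emit:
play_rows --pt "0 -1.3 -3 0 1" --pt "0 0 -3 0 1" --pt "0 0 -2 0 1" --pt "0 0 -2 0 1" --pt "0 0 -1 0 1" --pt "0 0 0 0 1" --pt "0 0 0 0 1"

```text
time_s: 10.1
ee_pos: [626.4, 50.0, 244.1]
ee_rot: [180.0, -0.0, 6.0]
force: [1.3, 0.5, -4.3]
gripper_width: 25.1
```

Emit:
play_rows --pt "0 0 -2 0 1" --pt "0 0 -1 0 1" --pt "0 0 -1 0 1" --pt "0 0 -1 0 1" --pt "0 0 0 0 1"

```text
time_s: 10.72
ee_pos: [626.3, 50.0, 238.9]
ee_rot: [180.0, 0.0, 6.0]
force: [0.7, -1.7, -3.8]
gripper_width: 25.5
```

```bash
python3 look.py 6 384 255 30 290 200 60
```

```text
10.825 [626.33  50.03 239.02] [ 1.7999e+02 -1.0000e-02  5.9800e+00] [ 0.2   0.29 -4.71] [-0.001  0.008  0.006] 25.46704138784606
```

View pics/look6.png

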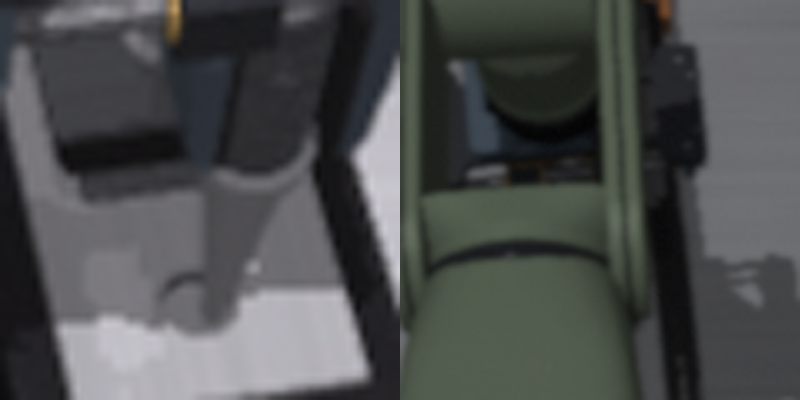

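Emit:
play_rows --pt "0 0 -1 0 1" --pt "0 0 -1 0 1" --pt "0 0 -1 0 1" --pt "0 0 -1 0 1" --pt "0 0 0 0 1" --pt "0 0 0 0 1"

```text
time_s: 11.58
ee_pos: [626.3, 50.0, 235.0]
ee_rot: [180.0, -0.0, 6.0]
force: [0.2, 0.8, -4.2]
gripper_width: 25.1
```

Emit:
play_rows --pt "0 0 -2 0 1" --pt "0 0 -2 0 1" --pt "0 -0.5 -2 0 1" --pt "0 -0.5 -2 0 1" --pt "0 -0.5 -2 0 1" --pt "0 -0.5 -2 0 1" --pt "0 0 0 0 1"

```text
time_s: 12.45
ee_pos: [626.4, 48.3, 222.9]
ee_rot: [-180.0, -0.0, 6.0]
force: [-0.7, 2.6, -3.0]
gripper_width: 25.4
```

Emit:
play_rows --pt "0 -0.5 -2 0 1" --pt "0 -0.5 -2 0 1" --pt "0 -0.5 -2 0 1" --pt "0 -0.5 -2 0 1" --pt "0 -0.5 -2 0 1" --pt "0 0 0 0 1"

```text
time_s: 13.2
ee_pos: [626.2, 45.4, 212.6]
ee_rot: [180.0, 0.0, 6.0]
force: [-0.6, 3.0, -2.2]
gripper_width: 25.8
```

Emit:
play_rows --pt "0 -0.5 -2 0 1" --pt "0 -0.5 -2 0 1" --pt "0 -0.4 -2 0 1" --pt "0 0 -2 0 1" --pt "0 0 -2 0 1" --pt "0 0 0 0 1"

```text
time_s: 13.95
ee_pos: [626.2, 44.1, 202.7]
ee_rot: [180.0, 0.0, 6.0]
force: [0.0, 3.1, -2.9]
gripper_width: 25.4
```

```bash
python3 look.py 7 384 255 30 290 200 60;python3 - <<'E'
from h import *
print((proj('scene',[626,45.3,168.5])-[354,225])*400/60)
E
```

```text
14.05 [626.22  44.09 202.75] [1.7999e+02 2.0000e-02 5.9800e+00] [-0.97  3.2  -3.19] [ 0.79   0.04  -0.026] 25.189750299204857
[216.53421156 218.06235557]
```

View pics/look7.png

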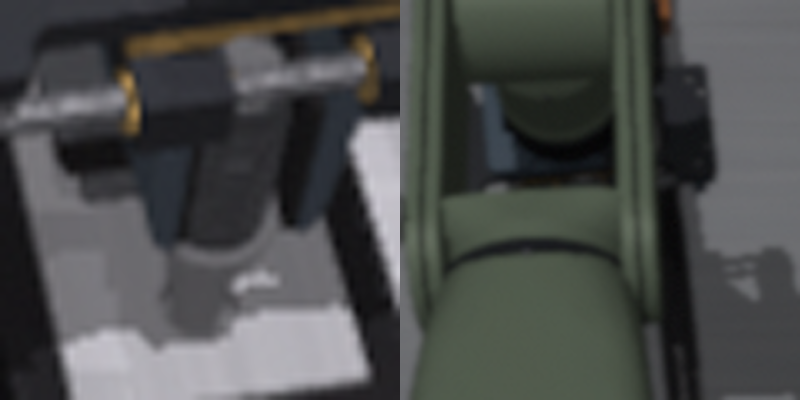

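Emit:
play_rows --pt "0 0 -2 0 1" --pt "0 0 -2 0 1" --pt "0 0 -2 0 1" --pt "0 0 -2 0 1" --pt "0 0 -2 0 1" --pt "0 0 -2 0 1" --pt "0 0 0 0 1" --pt "0 0 0 0 1"

```text
time_s: 15.05
ee_pos: [626.2, 44.1, 190.8]
ee_rot: [180.0, 0.0, 6.0]
force: [-0.1, 3.2, -3.0]
gripper_width: 25.4
```

Emit:
play_rows --pt "0 0 -1 0 1" --pt "0 0 -1 0 1" --pt "0 0 -1 0 1" --pt "0 0 -1 0 1" --pt "0 0 0 0 1"

```text
time_s: 15.68
ee_pos: [626.2, 44.3, 187.0]
ee_rot: [-180.0, 0.0, 6.0]
force: [-1.4, 4.3, -1.0]
gripper_width: 25.3
```

Emit:
play_rows --pt "0 0 -1 0 1" --pt "0 0 -1 0 1" --pt "0 0 0 0 1" --pt "0 0 0 0 1"

```text
time_s: 16.18
ee_pos: [626.1, 44.5, 185.0]
ee_rot: [-180.0, 0.0, 6.0]
force: [-2.5, 6.2, -0.3]
gripper_width: 25.6
```

```bash
python3 - <<'E'
from workcell import env
x=env.state();print(x['force'],x['torque'],x['ee_pos'])
E
```

```text
[-2.46513099  6.19798169 -0.33951952] [ 1.20361079  0.3795766  -0.00381022] [626.07204063  44.47005583 184.97884178]
```

Emit:
play_rows --pt "-0.4 0.5 0 0 1" --pt "-0.4 0.5 0 0 1" --pt "0 0 0 0 1" --pt "0 0 0 0 1"

```text
time_s: 16.68
ee_pos: [625.8, 44.8, 184.9]
ee_rot: [180.0, -0.0, 6.0]
force: [0.8, 2.6, -2.3]
gripper_width: 25.2
```

Emit:
play_rows --pt "0 0 -1 0 1" --pt "0 0 -1 0 1" --pt "0 0 -1 0 1" --pt "0 0 0 0 1" --pt "0 0 0 0 1"

```text
time_s: 17.3
ee_pos: [625.6, 45.1, 181.9]
ee_rot: [180.0, -0.0, 6.0]
force: [0.9, 2.1, -2.7]
gripper_width: 25.7
```

```bash
cat > st.py <<'E'
from workcell import env
x=env.state();print(x['force'].round(2),x['torque'].round(3),x['ee_pos'].round(2),x['ee_rot'].round(2))
E
python3 st.py
```

```text
[ 0.88  2.14 -2.71] [ 0.627 -0.203  0.008] [625.59  45.12 181.88] [ 1.7999e+02 -1.0000e-02  5.9800e+00]
```

Emit:
play_rows --pt "0 0 -1 0 1" --pt "0 0 -1 0 1" --pt "0 0 -1 0 1" --pt "0 0 0 0 1" --pt "0 0 0 0 1"

```text
time_s: 17.92
ee_pos: [625.5, 45.3, 179.0]
ee_rot: [-180.0, -0.0, 6.0]
force: [-0.5, 3.6, -1.2]
gripper_width: 25.3
```

```bash
python3 st.py
```

```text
[-0.52  3.58 -1.24] [ 0.899 -0.065  0.009] [625.52  45.31 179.05] [-1.7999e+02 -1.0000e-02  5.9800e+00]
```

Emit:
play_rows --pt "-0.2 0.3 -0.5 0 1" --pt "0 0 -1 0 1" --pt "0 0 -1 0 1" --pt "0 0 0 0 1" --pt "0 0 0 0 1"

```text
time_s: 18.55
ee_pos: [625.3, 45.4, 176.5]
ee_rot: [180.0, 0.0, 6.0]
force: [-1.0, 3.3, 0.9]
gripper_width: 25.4
```

```bash
python3 st.py
```

```text
[-1.04  3.3   0.85] [ 0.846 -0.07   0.02 ] [625.31  45.44 176.47] [180.     0.     5.98]
```

Emit:
play_rows --pt "-0.2 0.2 -0.5 0 1" --pt "0 0 -0.5 0 1" --pt "0 0 -1 0 1" --pt "0 0 0 0 1" --pt "0 0 0 0 1"

```text
time_s: 19.18
ee_pos: [625.2, 45.5, 174.3]
ee_rot: [180.0, 0.0, 6.0]
force: [1.6, 3.6, -1.2]
gripper_width: 25.5
```

```bash
python3 st.py
```

```text
[ 1.55  3.57 -1.18] [ 0.76  -0.253 -0.024] [625.15  45.55 174.3 ] [179.99   0.     5.98]
```

Emit:
play_rows --pt "0.1 0.2 -0.5 0 1" --pt "0 0 -1 0 1" --pt "0 0 -1 0 1" --pt "0 0 0 0 1" --pt "0 0 0 0 1"

```text
time_s: 19.8
ee_pos: [625.1, 45.7, 171.8]
ee_rot: [180.0, 0.0, 6.0]
force: [0.6, 1.2, -0.4]
gripper_width: 25.5
```

```bash
python3 st.py
```

```text
[ 0.56  1.2  -0.42] [ 0.545 -0.068 -0.001] [625.13  45.69 171.84] [1.7998e+02 2.0000e-02 5.9800e+00]
```

Emit:
play_rows --pt "0 0 -1 0 1" --pt "0 0 -1 0 1" --pt "0 0 -1 0 1" --pt "0 0 0 0 1" --pt "0 0 0 0 1"

```text
time_s: 20.42
ee_pos: [625.1, 45.8, 168.6]
ee_rot: [180.0, 0.0, 6.0]
force: [1.2, 1.7, -0.6]
gripper_width: 25.2
```

```bash
python3 st.py
```

```text
[ 1.16  1.68 -0.64] [ 0.459 -0.049 -0.03 ] [625.12  45.79 168.65] [1.7999e+02 3.0000e-02 5.9800e+00]
```

Emit:
play_rows --pt "0 0 -1 0 1" --pt "0 0 -1 0 1" --pt "0 0 -1 0 1" --pt "0 0 -1 0 1" --pt "0 0 0 0 1" --pt "0 0 0 0 1"

```text
time_s: 21.18
ee_pos: [625.2, 45.8, 164.8]
ee_rot: [180.0, 0.0, 6.0]
force: [0.5, 1.9, -0.4]
gripper_width: 25.4
```

```bash
python3 st.py
```

```text
[ 0.52  1.92 -0.44] [ 0.485  0.02  -0.001] [625.16  45.82 164.83] [1.7999e+02 1.0000e-02 5.9800e+00]
```

Emit:
play_rows --pt "0 0 -1 0 1" --pt "0 0 -1 0 1" --pt "0 0 -1 0 1" --pt "0 0 -1 0 1" --pt "0 0 0 0 1" --pt "0 0 0 0 1"

```text
time_s: 21.92
ee_pos: [625.2, 45.8, 160.8]
ee_rot: [180.0, 0.0, 6.0]
force: [-0.1, 1.6, 0.1]
gripper_width: 25.7
```

```bash
python3 st.py
```

```text
[-0.11  1.62  0.05] [ 0.454  0.028 -0.024] [625.19  45.82 160.83] [1.80e+02 1.00e-02 5.98e+00]
```

Emit:
play_rows --pt "0 0 -0.7 0 1" --pt "0 0 -0.7 0 1" --pt "0 0 -0.6 0 1" --pt "0 0 0 0 1"

```text
time_s: 22.42
ee_pos: [625.2, 45.8, 159.0]
ee_rot: [180.0, 0.0, 6.0]
force: [-0.6, 1.9, 1.2]
gripper_width: 25.5
```

```bash
python3 st.py; python3 look.py 8 384 255 30 290 200 60
```

```text
[-0.57  1.89  1.2 ] [ 0.378  0.148 -0.006] [625.19  45.8  159.03] [179.99   0.     5.98]
22.525 [625.19  45.82 159.04] [180.     0.     5.98] [-0.59  1.95  1.47] [0.433 0.228 0.037] 25.10079047594428
```

View pics/look8.png

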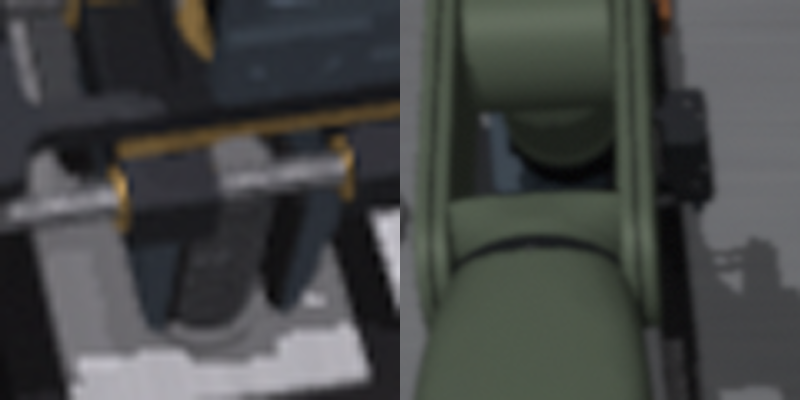

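Emit:
play_rows --pt "0 0 -0.4 0 1" --pt "0 0 -0.4 0 1" --pt "0 0 0 0 1" --pt "0 0 0 0 1"

```text
time_s: 23.02
ee_pos: [625.2, 45.8, 159.0]
ee_rot: [180.0, -0.0, 6.0]
force: [-2.9, 2.3, 5.3]
gripper_width: 25.5
```

```bash
python3 st.py
```

```text
[-2.9   2.35  5.3 ] [ 0.395  0.486 -0.037] [625.21  45.83 159.  ] [ 1.7999e+02 -3.0000e-02  5.9800e+00]
```

Emit:
play_rows --pt "0 0 -0.5 0 1" --pt "0 0 -0.5 0 1" --pt "0 0 0 0 1"

```text
time_s: 23.4
ee_pos: [625.2, 45.8, 159.0]
ee_rot: [180.0, -0.1, 6.0]
force: [-3.8, 1.8, 9.3]
gripper_width: 25.1
```

```bash
python3 st.py
```

```text
[-3.79  1.82  9.3 ] [0.351 0.751 0.   ] [625.22  45.84 158.98] [ 1.7999e+02 -7.0000e-02  5.9800e+00]
```

Emit:
play_rows --pt "0 0 0.8 0 0.3" --pt "0 0 0 0 0.3" --pt "0 0 0 0 0.3" --pt "0 0 0 0 0.3" --pt "0 0 4 0 0.3" --pt "0 0 10 0 0.3" --pt "0 0 20 0 0.3" --pt "0 0 30 0 0.3" --pt "0 0 30 0 0.3" --pt "0 0 10 0 0.3"

```text
time_s: 24.65
ee_pos: [626.1, 45.9, 264.8]
ee_rot: [180.0, -0.3, 6.0]
force: [0.9, 0.4, 0.3]
gripper_width: 63.9
```

Emit:
play_rows --pt "-8 12 0 0 0.3" --pt "-14 20 0 0 0.3" --pt "-17 24 0 0 0.3" --pt "-17 24 0 0 0.3" --pt "-17 24 0 0 0.3" --pt "-17 24 0 0 0.3" --pt "-17 24 0 0 0.3" --pt "-17 24 0 0 0.3" --pt "-17 24 0 0 0.3" --pt "-17 24 0 0 0.3" --pt "-17 24 0 0 0.3" --pt "-14 20 0 0 0.3" --pt "-8 6 0 0 0.3" --pt "0 0 0 0 0.3" --pt "0 0 0 0 0.3"

```text
time_s: 26.52
ee_pos: [428.2, 319.3, 261.8]
ee_rot: [180.0, 0.0, 6.0]
force: [0.2, -0.6, -0.1]
gripper_width: 64.1
```

```bash
python3 look.py 9 384 245 40 295 225 50
```

```text
26.625 [428.57 319.22 261.89] [179.98   0.     5.92] [ 0.54 -0.04 -0.22] [ 0.058 -0.031 -0.032] 63.360957644266605
```

View pics/look9.png

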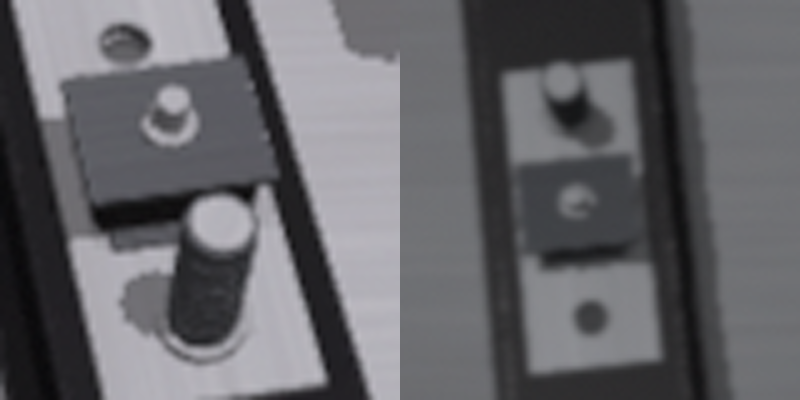

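View pics/scene9.png

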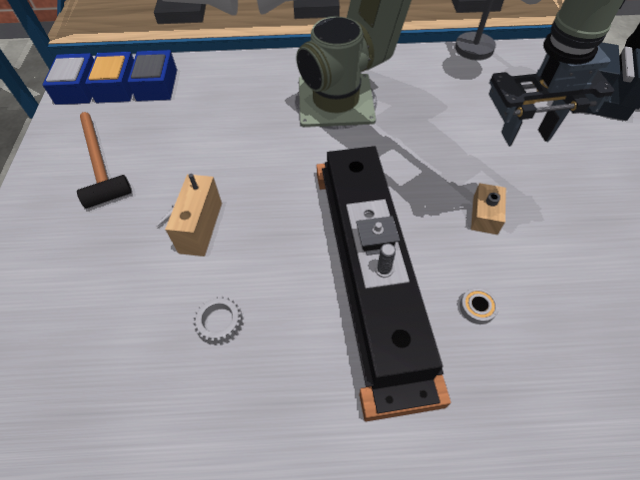

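Emit:
play_rows --pt "-2 -0.5 -15 0 0.3" --pt "-2 -0.5 -30 0 0.3" --pt "0 0 -40 0 0.3" --pt "0 0 -40 0 0.3" --pt "0 0 -30 0 0.3" --pt "0 0 -15 0 0.3" --pt "0 0 -5 0 0.3" --pt "0 0 0 0 0.3" --pt "0 0 0 0 0.3"

```text
time_s: 27.75
ee_pos: [424.9, 319.3, 88.0]
ee_rot: [-179.9, -0.1, 6.0]
force: [0.0, 0.7, 0.1]
gripper_width: 63.5
```

```bash
python3 look.py 10 490 195 40 182 288 40
```

```text
27.85 [424.7  319.18  87.87] [-1.7995e+02 -1.0000e-01  5.9800e+00] [ 1.    0.54 -0.31] [0.004 0.033 0.003] 63.596662641274015
```

View pics/look10.png

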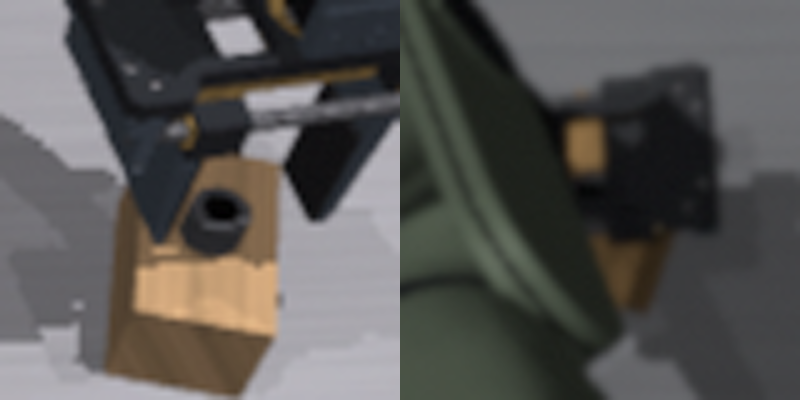

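```bash
python3 - <<'E'
from h import *
f=lambda X:((proj('scene',X)-[450,155])*5).round(0)
c,s=np.cos(np.radians(6)),np.sin(np.radians(6))
for a in(-16,0,16):
  for b in(-32,32,-45,45): print(a,b,f([424.7+c*a-s*b,319.2+s*a+c*b,74]))
print(f([424.7,319.2,68]))
im=cv2.imread('pics/scene10.png'); 
print(onz('scene',(450+218/5-.4,155+207/5-.4),68))
E
```

```text
-16 -32 [141. 180.]
-16 32 [280. 162.]
-16 -45 [112. 184.]
-16 45 [308. 158.]
0 -32 [154. 208.]
0 32 [294. 190.]
0 -45 [125. 212.]
0 45 [322. 186.]
16 -32 [166. 237.]
16 32 [308. 218.]
16 -45 [138. 241.]
16 45 [336. 214.]
[220. 208.]
[423.08387847 318.06280025  68.        ]
```

Emit:
play_rows --pt "-0.4 -0.8 -7 0 0.3" --pt "0 0 -8 0 0.3" --pt "0 0 -5 0 0.3" --pt "0 0 0 0 0.3" --pt "0 0 0 0 0.5"

```text
time_s: 28.48
ee_pos: [423.9, 318.1, 67.0]
ee_rot: [-180.0, -0.0, 6.0]
force: [-0.3, 1.2, 0.7]
gripper_width: 56.5
```

Emit:
play_rows --pt "0 0 0 0 1" --pt "0 0 0 0 1" --pt "0 0 0 0 1" --pt "0 0 0 0 1" --pt "0 0 0 0 1" --newtons 30

```text
time_s: 29.1
ee_pos: [424.0, 318.8, 67.2]
ee_rot: [-179.9, -0.0, 6.0]
force: [-1.1, 4.4, 1.4]
gripper_width: 26.0
```

Emit:
play_rows --pt "0 0 5 0 1" --pt "0 0 10 0 1" --pt "0 0 25 0 1" --pt "0 0 35 0 1" --pt "0 0 35 0 1" --pt "0 0 30 0 1" --pt "0 0 20 0 1" --pt "0 0 8 0 1" --pt "0 0 0 0 1"

```text
time_s: 30.22
ee_pos: [423.6, 317.5, 234.8]
ee_rot: [179.9, 0.0, 6.0]
force: [-0.5, -0.9, -1.7]
gripper_width: 26.2
```

```bash
python3 look.py 11 500 145 50 182 288 40
```

```text
30.325 [423.28 317.41 233.82] [1.799e+02 1.200e-01 5.980e+00] [ 0.53 -0.57 -1.47] [ 0.005  0.013 -0.001] 26.483258135252466
```

View pics/look11.png

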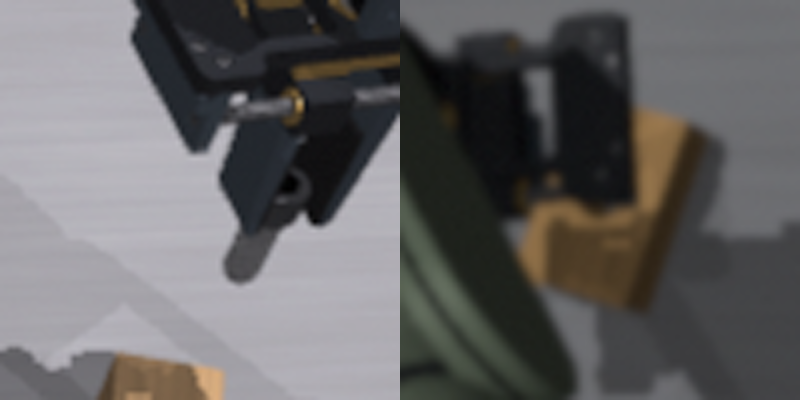

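Emit:
play_rows --pt "2.5 -10 0 0 1" --pt "5 -20 0 0 1" --pt "6 -24 0 0 1" --pt "6 -24 0 0 1" --pt "6 -24 0 0 1" --pt "6 -24 0 0 1" --pt "6 -24 0 0 1" --pt "6 -24 0 0 1" --pt "6 -24 0 0 1" --pt "6 -24 0 0 1" --pt "6 -24 0 0 1" --pt "5 -20 0 0 1" --pt "4 -14 0 0 1" --pt "2 -5 0 0 1" --pt "0 0 0 0 1" --pt "0 0 0 0 1" --pt "0 0 0 0 1"

```text
time_s: 32.45
ee_pos: [496.2, 33.5, 235.0]
ee_rot: [-180.0, 0.0, 6.0]
force: [-1.1, -0.1, -0.9]
gripper_width: 26.5
```

```bash
python3 look.py 12 370 195 40 290 240 40;python3 - <<'E'
from h import *
for X in([495.9,32.4,125],[495.9,32.4,173]):print((proj('scene',X)-[330,155])*5)
E
```

```text
32.55 [496.24  33.44 234.99] [-180.     -0.      6.02] [ 0.31  0.22 -1.06] [ 0.068 -0.015 -0.019] 26.11641019880249
[196.01502859 290.20216508]
[205.62244303 214.3368113 ]
```

View pics/look12.png

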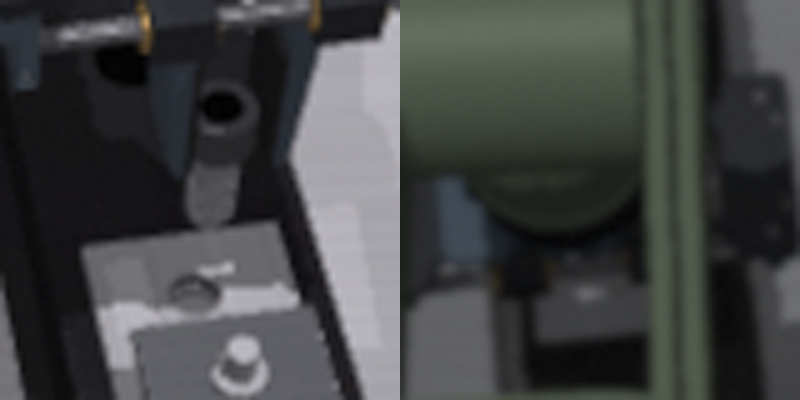

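Emit:
play_rows --pt "-0.2 -1.2 -8 0 1" --pt "0 0 -12 0 1" --pt "0 0 -12 0 1" --pt "0 0 -8 0 1" --pt "0 0 -4 0 1" --pt "0 0 0 0 1" --pt "0 0 0 0 1"

```text
time_s: 33.42
ee_pos: [496.4, 31.8, 191.3]
ee_rot: [180.0, -0.0, 6.0]
force: [0.9, 0.1, -1.3]
gripper_width: 25.9
```

```bash
python3 look.py 13 370 205 30 290 240 40
```

```text
33.525 [496.37  31.84 191.37] [ 1.7999e+02 -5.0000e-02  5.9800e+00] [-0.67 -0.09 -1.99] [0.015 0.006 0.045] 26.138841729854594
```

View pics/look13.png

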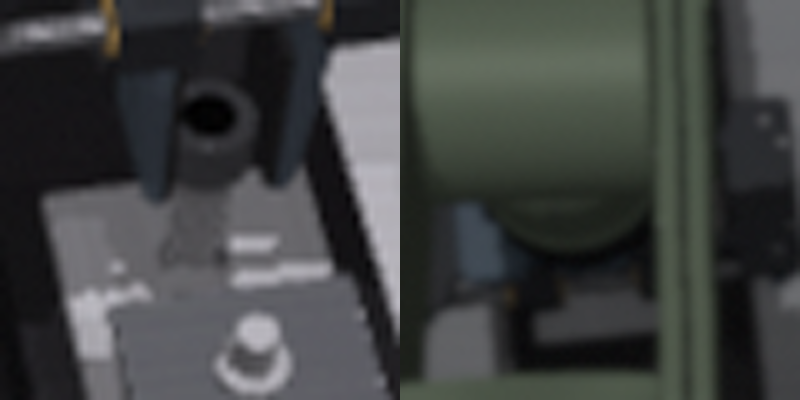

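Emit:
play_rows --pt "-0.3 0.4 -2 0 1" --pt "0 0 -2 0 1" --pt "0 0 -2 0 1" --pt "0 0 -2 0 1" --pt "0 0 -2 0 1" --pt "0 0 0 0 1" --pt "0 0 0 0 1"

```text
time_s: 34.4
ee_pos: [495.9, 32.2, 181.0]
ee_rot: [180.0, -0.0, 6.0]
force: [0.3, 1.0, -2.3]
gripper_width: 25.6
```

Emit:
play_rows --pt "0 0 -2 0 1" --pt "0 0 -2 0 1" --pt "0 0 -2 0 1" --pt "0 0 0 0 1"

```text
time_s: 34.9
ee_pos: [495.7, 32.2, 174.8]
ee_rot: [180.0, 0.0, 6.0]
force: [-0.3, 0.7, -2.2]
gripper_width: 26.1
```

```bash
python3 st.py
```

```text
[-0.31  0.73 -2.22] [0.041 0.029 0.027] [495.68  32.22 174.76] [1.80e+02 3.00e-02 5.98e+00]
```

Emit:
play_rows --pt "0 0 -2 0 1" --pt "0 0 -2 0 1" --pt "0 0 -2 0 1" --pt "0 0 -3 0 1" --pt "0 0 -3 0 1" --pt "0 0 0 0 1"

```text
time_s: 35.65
ee_pos: [495.6, 32.2, 162.6]
ee_rot: [-180.0, 0.0, 6.0]
force: [-0.2, -0.4, -1.8]
gripper_width: 26.0
```

Emit:
play_rows --pt "0 0 -3 0 1" --pt "0 0 -3 0 1" --pt "0 0 -3 0 1" --pt "0 0 -3 0 1" --pt "0 0 -2 0 1" --pt "0 0 -2 0 1" --pt "0 0 0 0 1"

```text
time_s: 36.52
ee_pos: [495.8, 32.2, 146.8]
ee_rot: [180.0, 0.0, 6.0]
force: [0.1, 0.1, -1.9]
gripper_width: 26.3
```

```bash
python3 st.py
```

```text
[ 0.07  0.11 -1.89] [0.04  0.011 0.015] [495.78  32.24 146.84] [1.80e+02 1.00e-02 5.98e+00]
```

Emit:
play_rows --pt "0 0 -1.5 0 1" --pt "0 0 -1.5 0 1" --pt "0 0 -1 0 1" --pt "0 0 -0.5 0 1" --pt "0 0 0 0 1" --pt "0 0 0 0 1"

```text
time_s: 37.28
ee_pos: [495.8, 32.2, 142.5]
ee_rot: [180.0, -0.0, 6.0]
force: [-0.1, -0.4, -0.3]
gripper_width: 26.2
```

```bash
python3 st.py
```

```text
[-0.11 -0.4  -0.34] [0.045 0.057 0.051] [495.83  32.23 142.5 ] [180.    -0.     5.98]
```

Emit:
play_rows --pt "0 0 -0.5 0 1" --pt "0 0 -0.3 0 1" --pt "0 0 0 0 1"

```text
time_s: 37.65
ee_pos: [495.9, 32.2, 142.2]
ee_rot: [180.0, -0.0, 6.0]
force: [-2.1, -0.2, 3.8]
gripper_width: 25.9
```

```bash
python3 st.py
```

```text
[-2.11 -0.18  3.77] [-0.077  0.319  0.014] [495.93  32.23 142.16] [ 1.7999e+02 -3.0000e-02  5.9800e+00]
```

Seated. Release, rise, and clear away toward +y.

Emit:
play_rows --pt "0 0 0.5 0 0.35" --pt "0 0 0 0 0.35" --pt "0 0 0 0 0.35" --pt "0 0 0 0 0.35" --pt "0 0 4 0 0.35" --pt "0 0 10 0 0.35" --pt "0 0 20 0 0.35" --pt "0 0 30 0 0.35" --pt "0 0 30 0 0.35" --pt "0 0 20 0 0.35" --pt "0 0 10 0 0.35"

```text
time_s: 39.02
ee_pos: [496.3, 32.2, 268.0]
ee_rot: [180.0, -0.2, 6.0]
force: [-0.2, 0.1, -0.9]
gripper_width: 59.4
```

Emit:
play_rows --pt "-5 15 0 0 0.35" --pt "-10 25 0 0 0.35" --pt "-10 30 0 0 0.35" --pt "-10 30 0 0 0.35" --pt "-10 30 0 0 0.35" --pt "-10 30 0 0 0.35" --pt "-10 30 0 0 0.35" --pt "-10 30 0 0 0.35" --pt "-5 15 0 0 0.35" --pt "0 0 0 0 0.35" --pt "0 0 0 0 0.35"

```text
time_s: 40.4
ee_pos: [415.8, 266.5, 265.9]
ee_rot: [179.9, 0.0, 6.0]
force: [0.8, 0.4, 0.1]
gripper_width: 59.2
```

```bash
python3 look.py 14 378 240 40 292 225 45
```

```text
40.5 [416.05 266.41 266.13] [179.97   0.     5.91] [-0.07  0.31  0.67] [0.046 0.015 0.007] 59.3716890381645
```

View pics/look14.png

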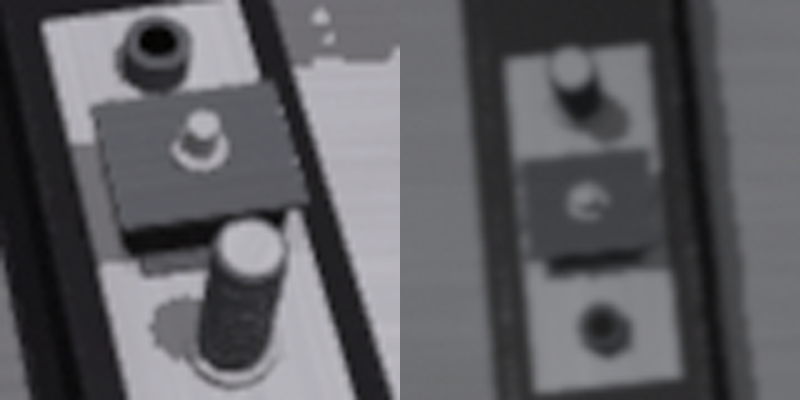

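View pics/scene14.png

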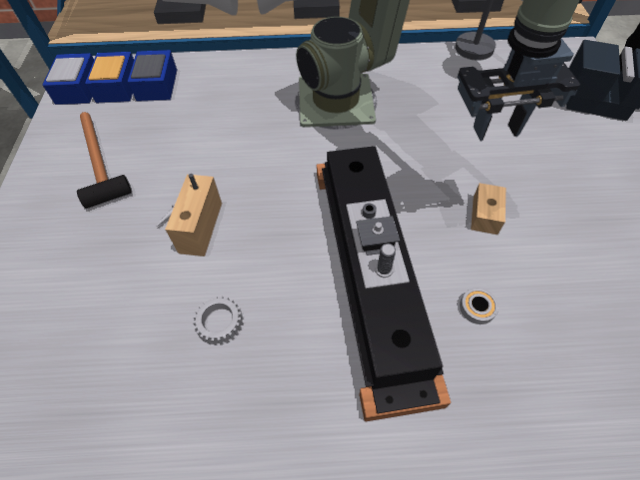

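View pics/top14.png

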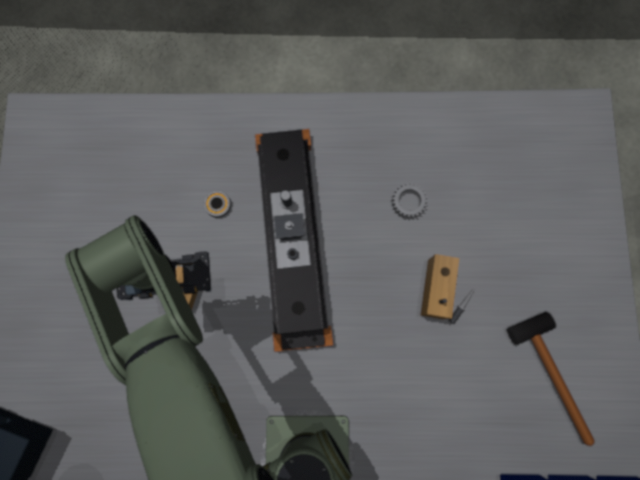

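```bash
python3 - <<'E'
from h import *
print(two((338+251/5-.4,200+247/5-.4),(247+172/400*90-.4,180+68/400*90-.4)))
print(two((338+157/5-.4,200+38/5-.4),(247+204/400*90-.4,180+326/400*90-.4)))
print(env.job_done())
E
```

```text
(array([625.16942193,  44.011013  , 195.85806543]), np.float64(1.2747382794632731))
(array([495.47552279,  29.81377618, 143.63347153]), np.float64(1.6211370462263852))
the job is handed in; nothing more can be done
None
```

The tapered drift is standing in the far hole with its collar flat, and the cap screw is in the other hole with its head flat. I handed the job in at about 40.5 s, with the gripper clear of everything.

**Drift:** The first pictures showed the plate's hole lying about 10 to 12 mm off towards +y. I entered it with the drift tip, then eased the drift sideways and down. Readings during the descent stayed within about 6 N sideways and 6 N along the drift. Once the collar sat, I pressed it to about 9 N.

**Screw:** It went in freely until the head touched, with a light reading of about 4 N.

**Last checks:**
- **Drift top:** measured at z = 195.9 mm; 196 mm means seated.
- **Screw top:** measured at z = 143.6 mm; 143 mm means seated.
- **Tool height:** where the collar stopped, it matched a seated collar.
- **Plate:** the second hole looked clear before the screw went in.
- **Side to side:** the final camera positions were 2 to 2.5 mm off the tool readings. I trusted the tool readings, because both parts dropped fully in.

**One oddity:** The small look-alike drift was standing on its tip in the first picture and had fallen over by the second. It now lies beside the longer block, still on the bench. The gripper passed more than 100 mm above it, so I do not think I touched it. The bearing, gear and punch look unmoved.

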